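# Tap the wedge home in the specimen clamp

### The job

Take the wedge with the rectangular head out of its rack, stand it point down in the slot between the two jaws of the specimen clamp and let go of it. Then tap it down from above with light taps until it is home on the hidden stop and goes no further, without forcing it against the stop, and leave it there. Leave the round-headed spare wedge and the other things on the bench where they are.

Things in the scene. Friction and masses are not known exactly. Their poses are not given: they have to be found in the camera images.
- wedge: steel wedge to use, 0.12 kg, 94 mm tall, held point down. Origin: centre of its tip (lower end), z up to the head. Blade: lowest 60 mm, 24 mm wide along its x, thickness along its y growing evenly on both sides from 7 mm at the tip to 19 mm under the head (a half turn makes no difference). Head: from z = 60 to 94 mm, 40 mm along x, 26 mm along y; grip it across the 26 mm.
- wedge_head (a point): centre of the flat top of the wedge's rectangular head, 94 mm above its tip: the place to tap
- spare: a spare wedge of the same size and steel but with a round head 36 mm across; not to be used or moved
- rack: white plastic block fixed to the bench, 70 x 140 x 70 mm (its x, y, z), origin at the centre of its underside. Two pockets at y = -35 and +35 mm hold the wedge and the spare, in either order; each hangs by its head on the rack's top, blade down in the pocket and its width along the rack's y, the head standing 34 mm above the rack.
- clamp: double wedge clamp fixed to the bench, origin at the centre of its underside: grey base 90 x 180 x 10 mm (x, y, z), a specimen and an end post (54 mm high) at each end along y, two jaws 70 mm high in the middle with the slot between them, and two guide cheeks (62 mm high) that close the slot's ends in x.
- slot (a point): centre of the slot's mouth, level with the jaws' tops, 70 mm above the clamp's underside. The mouth is 12 mm along the clamp's y and 30 mm along its x: the wedge stands in it upright, its blade width along the clamp's x. Put in loosely, it goes in about 25 mm and stands there by itself.
- jaw_left: the jaw on the clamp's +y side (jaw_right is its mirror image), steel, 26 mm wide in x, its face sloped like the wedge. Same origin and axes as the clamp until it is pushed outwards. Both jaws are sprung: from 25 mm deep on, the wedge must be driven against springs and friction, some 3 to 16 N at the head, rising with depth, and stays where it was driven to.
- stop: fixed foot of the depth stop in the slot, origin 10 mm above the clamp's underside. The firm seat above it is set anew each time and hidden: the wedge is home with its tip 32 to 53 mm below the jaws' tops. A light pin (2.4 N) 6 mm proud of the seat is pushed flush. On the seat the wedge stops dead and force rises steeply; 40 N on it does damage, as does a knock faster than some 25 mm/s.
- bottle: amber bottle, 40 mm across, 75 mm high, upright, origin under its centre; leave it
- slide_box: flat grey slide box 90 x 170 x 28 mm, origin under its centre; leave it
- mount: white plastic cylindrical specimen mount, 32 mm across, 22 mm high, origin under its centre; leave it
Things that resemble listed ones, but are neither listed nor needed, are in the scene too. What is shaped like the wedge but turquoise or yellow is not meant. What is shaped like the clamp but black or blue is not meant.

How it is judged:
By the outcome, as a careful person would: the job done as asked, in the order asked, and still so for the second after the job is handed in, with the robot touching nothing.
It also fails if it takes over 51 s, if anything falls off the work surface, if the arm or the gripper's body presses on something with over 40 N, if the wrist force passes 120 N, or if a joint passes its speed limit or range.

### The arm

A 6-joint arm with a two-finger parallel gripper is mounted at the origin on the work surface. World frame = base frame: x ahead of the robot, y to its left, z up, the work surface at z = 0. Lengths are in mm, angles in rad, forces in N, time in s.
With the tool pointing down it reaches from about 400 to 825 mm from the base axis. Payload 7 kg.
Tool frame: the origin (TCP) lies midway between the tips of the shut fingers; the grasp point (between the pads) lies 19 mm behind it; z points along the fingers, y is the line along which they close (so a half turn about z gives the same grasp; the last joint's range is limited). The gripper opens to 88 mm and grips with 3 to 60 N. Pads are 19 mm wide; open, the fingers measure 130 mm over their backs; the gripper's body (78 mm by 193 mm) begins 47 mm behind the grasp point.
Start: joints at [1.631, 0.359, 0.012, 0, -1.224, -0.288], TCP at [152.449, 657.537, 226.561] pointing down, gripper open.
Joint ranges: [-3.07, 3.07], [-1.43, 2.12], [-1.02, 1.25], [-3.03, 1.67], [-3.05, -0], [-3.03, 3.03]. Speed limits (rad/s): [2.39, 2.39, 3.01, 3.14, 3.14, 3.14].

### API

Orientations are given as a unit quaternion [x, y, z, w].
In Python, from plant import robot gives the robot as it stands.
- The arm moves only by the shell command python3 -m crank 'ROWS' [FORCE]. ROWS is JSON, a list that holds one entry, the list of rows, each a list of 5 numbers: the finger opening in cm, from 0 to 8.76, then the shift along the tool's x, y, z in cm, then the turn about the tool's z in degrees. A call has 1 to 5 rows; each row is the pose to reach, as a shift and turn from the pose commanded when the call began, along the tool's axes at that moment; what a row does not reach only later rows make up. A row lasts 1/8 s, in which the tool goes at most 62.5 mm and 10.7 degrees, less where a joint would pass 70% of its speed; a pose out of reach is approached as far as the arm can. A call with a gripper value outside its range is refused whole. The fingers move at their own pace and stop on an object; FORCE is the grip in N (left out, the last holds). Time passes only in rows, so rows that repeat a pose let the fingers close. It gives the time, the measured TCP pose, the force, the opening and the grip force at its end, in the units of the state.
- robot.read_state(): the state, without advancing time (a new reading comes with each control period).
- robot.snapshot(name): name is "scene" or "top" or "wrist"; returns a dict with "image" (384x512x3 uint8, blue, green, red), "intrinsics" (3x3 intrinsics, pixels), "rvec" (rotation vector, rad) and "tvec" (3), from world to camera coordinates, as OpenCV has them. Camera axes: x right, y down, z forward; pixel columns grow to the right and rows downward; lengths in mm; the calibration is good to about 2 mm. A picture is of the moment at which its call begins. There is no depth.
- robot.finish_job(): hands the job in; it is judged then, once.
The state is a dict: "time": time; "joint_pos": joint angles; "qvel": joint speeds; "effort": joint torques, N m; "tcp_pos": TCP position; "eef_rot": TCP orientation; "ft_force": force on the tool from outside, world axes, zero at the start; "ft_torque": the same for the moment, N m; "gripper_width": finger opening in mm; "gripper_force": force on a finger pad.
Only numpy, scipy, OpenCV 4.12 (cv2) and the standard library are available. Lean on these libraries where they do the work, as an engineer would, in place of code of your own. Each camera call takes 0.05 s, during which the arm holds its last target. There are 200 camera calls.

## Working session

There is one attempt and no reset: what is moved stays moved. The work goes in short steps, Python scripts to look and compute and a shell command to move; the robot and the scene stay as the last step left them, time stands still between calls to the robot, and variables do not carry over. Pictures are saved under pics/ and viewed, at most 12 in all, crops included, and the job is handed in when it is done.

```bash
mkdir -p pics; ls; python3 - <<'E'
from plant import robot
import cv2,pickle
s={n:robot.snapshot(n) for n in("scene","top")}
pickle.dump(s,open("s.pkl","wb"))
for n in s: cv2.imwrite(f"pics/{n}0.png",cv2.resize(s[n]["image"],(800,600),interpolation=cv2.INTER_CUBIC)); print(n,s[n]["intrinsics"],s[n]["rvec"],s[n]["tvec"])
st=robot.read_state();print({k:st[k] for k in("time","tcp_pos","eef_rot","gripper_width","ft_force")})
E
```

```text
pics
scene [[414.16564158   0.         262.8702009 ]
 [  0.         414.16564158 194.42280783]
 [  0.           0.           1.        ]] [ 1.19492065  2.22629734 -1.04261363] [ 316.81355867 -170.31394716 1314.12849341]
top [[380.14694088   0.         255.90662914]
 [  0.         380.14694088 188.70972134]
 [  0.           0.           1.        ]] [ 2.12913996 -2.10075376  0.21733349] [-80.1867219  503.70521455 873.15478402]
{'time': 0.1, 'tcp_pos': array([152.37840779, 657.11619337, 225.72047678]), 'eef_rot': array([ 9.93514032e-01, -1.13707024e-01,  1.72294199e-06,  7.61902529e-04]), 'gripper_width': 87.54985767402755, 'ft_force': array([0.26710442, 0.90298054, 0.72106455])}
```

View pics/scene0.png

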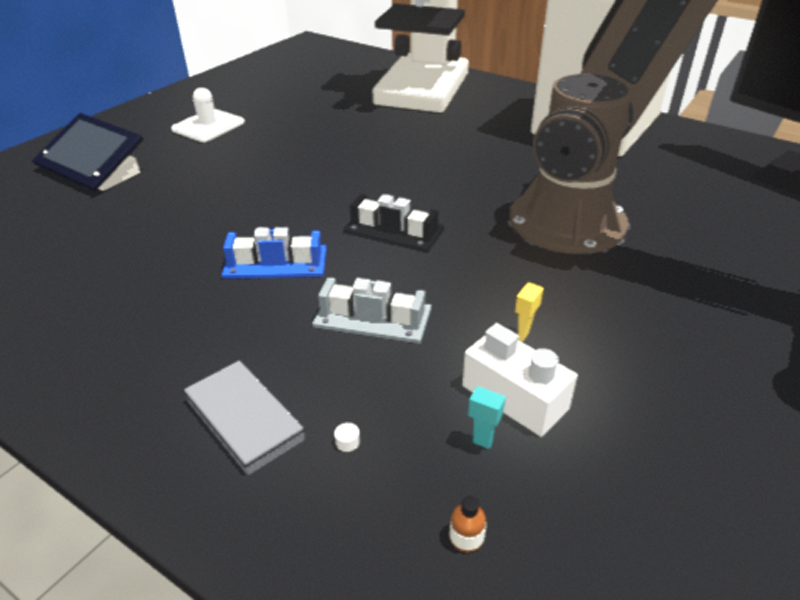

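View pics/top0.png

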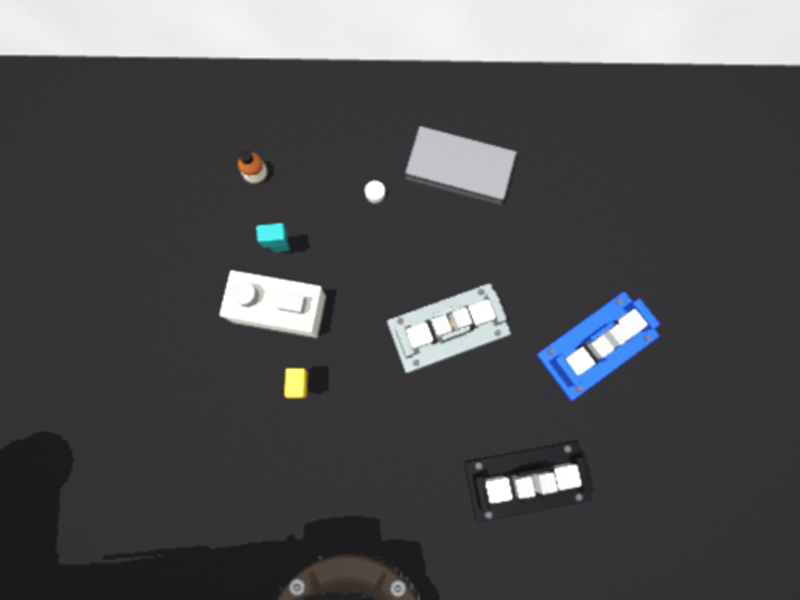

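The pictures show two grey wedges in the white rack. In the top view, (290,299) has a rectangular head and fits the description. (246,294) is round, so it is the spare. The free-standing yellow one (296,383) and turquoise one (272,237) are not meant. The clamp that fits is the grey one at (449,325), not the blue or black one. I'll confirm this in an enlarged crop.

```bash
python3 - <<'E'
import cv2,pickle,numpy as np
s=pickle.load(open("s.pkl","rb"))
a=cv2.resize(s["top"]["image"][165:245,135:335],(800,320),interpolation=cv2.INTER_CUBIC)
b=cv2.resize(s["scene"]["image"][174:274,195:375][:, :],(504,280),interpolation=cv2.INTER_CUBIC)
c=np.zeros((600,800,3),np.uint8);c[:320]=a;c[320:,:504]=b
cv2.imwrite("pics/crop.png",c)
E
```

```text
(no output)
```

View pics/crop.png

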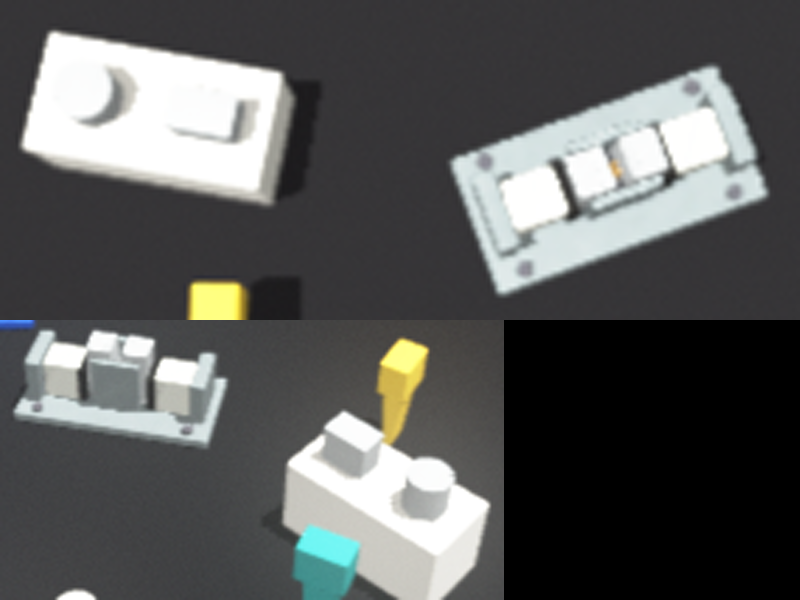

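The crop confirms it: the rectangular head is at crop (205,112), the round one at (85,92), and the grey clamp's slot at about (616,168), with an orange pin visible.

```bash
cat > h.py <<'E'
import cv2,numpy as np
from scipy.spatial.transform import Rotation as Ro
def back(s,px,z):
    R=cv2.Rodrigues(s["rvec"])[0];c=-R.T@np.ravel(s["tvec"])
    d=np.c_[cv2.undistortPoints(np.array(px,float).reshape(-1,1,2),s["intrinsics"],None)[:,0],np.ones(len(px))]@R
    return c[:2]+d[:,:2]*((z-c[2])/d[:,2])[:,None]
def proj(s,P): return cv2.projectPoints(np.array(P,float),s["rvec"],s["tvec"],s["intrinsics"],None)[0][:,0]
def rect(P):  # centre, side vectors lengths, angle
    P=np.array(P);c=P.mean(0);a=(P[1]-P[0]+P[2]-P[3])/2;b=(P[3]-P[0]+P[2]-P[1])/2
    return c.round(1),np.linalg.norm(a).round(1),np.degrees(np.arctan2(a[1],a[0])).round(1),np.linalg.norm(b).round(1),np.degrees(np.arctan2(b[1],b[0])).round(1)
def goal(st,p,yaw):
    """shift (cm, tool axes) and turn (deg) so that TCP -> p, tool y along yaw(deg)"""
    R=Ro.from_quat(st["eef_rot"]).as_matrix();d=R.T@(np.array(p)-st["tcp_pos"])/10
    cur=np.degrees(np.arctan2(R[1,1],R[0,1]));t=-((yaw-cur+90)%180-90)
    return d.round(3),round(t,2),round(cur,2)
E
python3 - <<'E'
from h import *;import pickle
from plant import robot
s=pickle.load(open("s.pkl","rb"));T=s["top"]
f=lambda L:[((u+.5)/4-.5+135,(v+.5)/4-.5+165) for u,v in L]
print("cam",-cv2.Rodrigues(T["rvec"])[0].T@np.ravel(T["tvec"]))
print("rack",rect(back(T,f([(50,32),(285,70),(266,190),(22,149)]),70)))
print("head",rect(back(T,f([(174,86),(242,92),(236,136),(168,130)]),104)))
print("clamp",rect(back(T,f([(450,160),(716,67),(768,195),(500,294)]),8)))
print("slot",back(T,f([(615,164)]),70))
print("wrist"); w=robot.snapshot("wrist");cv2.imwrite("pics/w0.png",w["image"]);R=cv2.Rodrigues(w["rvec"])[0];print(-R.T@np.ravel(w["tvec"]),R[2],w["intrinsics"][0])
st=robot.read_state()
R=Ro.from_quat(st["eef_rot"]).as_matrix();print(R.round(3))
E
```

```text
cam [317.98294182 -73.34597871 957.10780297]
rack (array([490.1, 122.3]), np.float64(145.2), np.float64(-98.7), np.float64(72.6), np.float64(172.2))
head (array([483.2,  86.5]), np.float64(39.1), np.float64(-94.3), np.float64(25.7), np.float64(175.2))
clamp (array([ 462.1, -152.3]), np.float64(180.1), np.float64(-69.4), np.float64(88.9), np.float64(-159.0))
slot [[ 461.18922056 -150.62397961]]
wrist
[229.14379925 639.46230565 383.80797084] [-0.28629693  0.06391931 -0.95600648] [297.20295314   0.         255.55366195]
[[ 0.974 -0.226 -0.   ]
 [-0.226 -0.974 -0.001]
 [ 0.     0.001 -1.   ]]
```

```bash
python3 - <<'E'
from h import *
from plant import robot
print(goal(robot.read_state(),(484,87,200),-8.7))
E
```

```text
(array([45.184, 48.052,  2.653]), np.float64(85.65), np.float64(-103.05))
```

```bash
python3 -m crank '[[[6,4,4.2,0,10],[6,8,8.5,0,20],[6,12,12.8,0,30],[6,16,17,0,40],[6,20,21.3,0,50]]]' 30
python3 - <<'E'
from h import *
from plant import robot
print(goal(robot.read_state(),(484,87,200),-8.7))
E
```

```text
time: 0.78
tcp_pos: [299.8, 403.1, 226.5]
eef_rot: [0.851, -0.525, 0.0, -0.0]
ft_force: [0.8, 0.4, 1.2]
gripper_width: 60.1
gripper_force: 0.0
(array([36.511, -2.293,  2.654]), np.float64(35.34), np.float64(-153.36))
```

```bash
python3 -m crank '[[[6,6,-0.4,0,9],[6,12,-0.8,0.5,18],[6,18,-1.2,1,27],[6,24,-1.6,1.5,35.3],[6,30,-2,2,35.3]]]' 
python3 -m crank '[[[6,4,0,0.5,0],[6,6.5,-0.2,0.6,0],[6,6.5,-0.2,0.6,0]]]' 
python3 - <<'E'
from h import *
import pickle
from plant import robot
w=robot.snapshot("wrist");pickle.dump(w,open("w1.pkl","wb"));cv2.imwrite("pics/w1.png",cv2.resize(w["image"],(800,600),interpolation=cv2.INTER_CUBIC))
print(goal(robot.read_state(),(484,87,200),-8.7))
E
```

```text
time: 1.4
tcp_pos: [453.6, 144.7, 206.7]
eef_rot: [-0.653, 0.757, 0.0, 0.0]
ft_force: [1.4, 1.4, -0.6]
gripper_width: 59.8
gripper_force: 0.0
time: 1.78
tcp_pos: [445.1, 80.4, 200.4]
eef_rot: [-0.653, 0.758, 0.0, -0.0]
ft_force: [0.0, -0.2, 0.4]
gripper_width: 59.7
gripper_force: 0.0
(array([-1.124, -3.727,  0.065]), np.float64(0.26), np.float64(171.56))
```

View pics/w1.png

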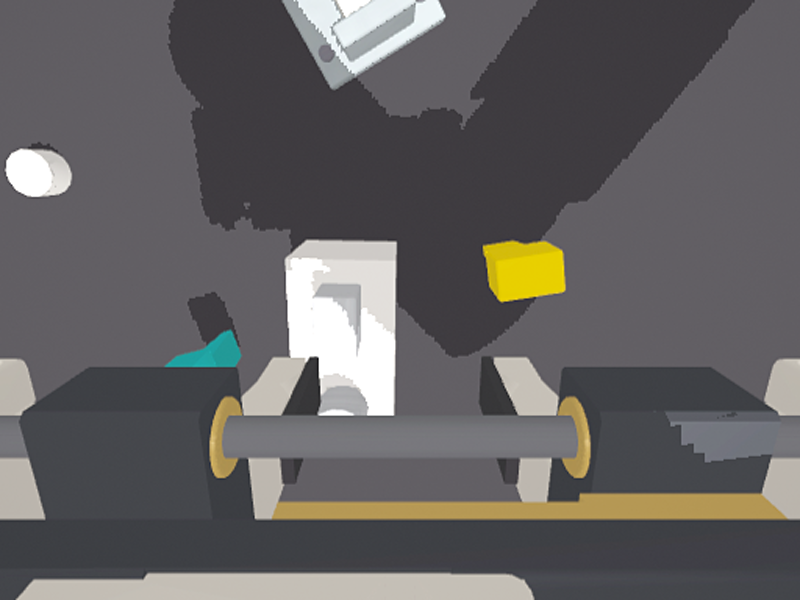

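The wrist view shows the rack squared up with the image (edges at columns 287 and 396) and the rectangular head at about columns 316–361, with the round spare behind it at (343,400). The gripper still has to shift sideways.

```bash
python3 - <<'E'
from h import *;import pickle
w=pickle.load(open("w1.pkl","rb"))
f=lambda L:[((u+.5)*.64-.5,(v+.5)*.64-.5) for u,v in L]
print("rack edges",back(w,f([(286,260),(396,260),(396,400),(289,350)]),70))
print("head top R/L",back(w,f([(361,285),(361,340),(358,292),(316,292)]),104))
from plant import robot
print(proj(w,[[484.8-17,87.7,104],[484.8,87.7,104]])/.64)
c=cv2.resize(w["image"][145:265,170:270],(500,600),interpolation=cv2.INTER_CUBIC);cv2.imwrite("pics/w1c.png",cv2.createCLAHE(4,(4,4)).apply(cv2.cvtColor(c,cv2.COLOR_BGR2GRAY)))
print(goal(robot.read_state(),(484.3,87.2,110),-8.5))
E
```

```text
rack edges [[512.57080458  51.67012422]
 [443.76080944  61.98932926]
 [458.65868814 159.93463896]
 [524.03547581 112.15291589]]
head top R/L [[464.25678274  66.23012123]
 [470.01940132  99.2185378 ]
 [466.65739312  70.0433938 ]
 [490.31821409  66.49370206]]
[[361.07041103 320.91726853]
 [332.30416409 325.00509834]]
(array([-1.146, -3.752,  9.065]), np.float64(0.06), np.float64(171.56))
```

View pics/w1c.png

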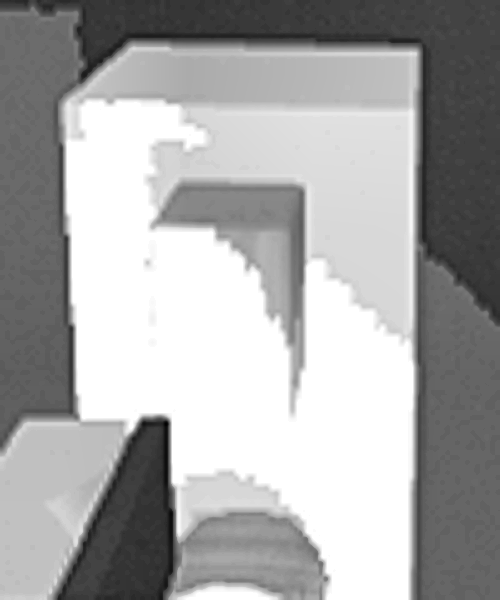

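The crop shows the head's top face with far corners at about (155,225) and (292,227), and the rack top's far corners at (65,104) and (413,107).

```bash
python3 - <<'E'
from h import *;import pickle
from plant import robot
w=pickle.load(open("w1.pkl","rb"))
f=lambda L:[((u+.5)/5-.5+170,(v+.5)/5-.5+145) for u,v in L]
H=back(w,f([(155,225),(292,227)]),104);r=back(w,f([(65,104),(413,107)]),70)
print(H,np.linalg.norm(H[1]-H[0]));print(r,np.linalg.norm(r[1]-r[0]),np.degrees(np.arctan2(*(r[0]-r[1])[::-1])))
y=np.radians(81.5);u=np.array([np.cos(y),np.sin(y)])
print("head c",H.mean(0)+20*u,"from rack",r.mean(0)+35*u)
print(goal(robot.read_state(),(481.5,87,110),-8.5))
E
```

```text
[[492.14566554  68.94127962]
 [468.0208543   72.93749155]] 24.453552444941916
[[512.64430285  50.8252771 ]
 [444.76353614  61.61506935]] 68.73294774046022 -9.031727287837324
head c [483.03944814  90.71970285] from rack [483.87724888  90.83572844]
(array([-1.085, -3.478,  9.065]), np.float64(0.06), np.float64(171.56))
```

```bash
python3 - <<'E'
from h import *
from plant import robot
print(goal(robot.read_state(),(483.5,89.5,76),-8.9))
E
```

```text
(array([-1.361, -3.638, 12.465]), np.float64(0.46), np.float64(171.56))
```

```bash
python3 -m crank '[[[6,-1.36,-3.64,1,0.5],[6,-1.36,-3.64,6,0.5],[6,-1.36,-3.64,9.5,0.5],[6,-1.36,-3.64,12.45,0.5],[6,-1.36,-3.64,12.45,0.5]]]' 
python3 -m crank '[[[2,0,0,0,0],[2,0,0,0,0],[2,0,0,0,0],[2,0,0,0,0]]]' 30
```

```text
time: 2.45
tcp_pos: [482.2, 90.1, 74.2]
eef_rot: [-0.651, 0.759, 0.0, -0.002]
ft_force: [0.7, 0.0, -0.2]
gripper_width: 60.0
gripper_force: 0.0
time: 2.95
tcp_pos: [484.0, 90.3, 76.8]
eef_rot: [-0.65, 0.76, -0.0, 0.001]
ft_force: [-1.0, 0.6, 2.3]
gripper_width: 25.7
gripper_force: 30.4
```

```bash
python3 -m crank '[[[2,0,0,-3,0],[2,0,0,-7,0],[2,0,0,-11,0],[2,0,0,-11,0]]]' 
python3 - <<'E'
from h import *
from plant import robot
print(goal(robot.read_state(),(461.2,-151,186),110.6))
E
```

```text
time: 3.45
tcp_pos: [485.1, 90.8, 189.3]
eef_rot: [-0.65, 0.76, -0.001, 0.003]
ft_force: [-0.1, 0.3, -2.5]
gripper_width: 26.2
gripper_force: 30.0
(array([24.265, -1.351,  0.241]), np.float64(60.56), np.float64(171.16))
```

```bash
python3 -m crank '[[[2,4.5,-0.2,0,10],[2,9.5,-0.5,0,20],[2,14.5,-0.8,0,30],[2,19.5,-1.1,0,40],[2,22.5,-1.3,0,50]]]' 
python3 -m crank '[[[2,1.1,1.4,0,10],[2,1.1,1.4,0,10.5],[2,1.1,1.4,0,10.5]]]' 
python3 - <<'E'
from h import *
import pickle
from plant import robot
w={n:robot.snapshot(n) for n in("wrist","top","scene")};st=robot.read_state();w["st"]=st;pickle.dump(w,open("w2.pkl","wb"))
print(goal(st,(461.2,-151,186),110.6),st["tcp_pos"])
def crop(n,p,h):
    u,v=proj(w[n],[p])[0].astype(int);u0=max(u-h,0);v0=max(v-h,0);I=w[n]["image"][v0:v0+2*h,u0:u0+2*h];print(n,u0,v0,I.shape);return cv2.resize(I,None,fx=400/(2*h),fy=400/(2*h),interpolation=cv2.INTER_CUBIC)
a=crop("top",(461,-151,70),40);b=crop("scene",(461,-151,90),40)
cv2.imwrite("pics/c2.png",np.hstack([a,b]));cv2.imwrite("pics/w2.png",cv2.resize(w["wrist"]["image"],(800,600),interpolation=cv2.INTER_CUBIC))
E
```

```text
time: 4.08
tcp_pos: [460.3, -136.1, 185.0]
eef_rot: [-0.265, 0.964, 0.0, -0.001]
ft_force: [0.5, -0.0, -2.3]
gripper_width: 25.8
gripper_force: 30.0
time: 4.45
tcp_pos: [445.2, -127.9, 185.7]
eef_rot: [-0.181, 0.984, 0.0, -0.0]
ft_force: [-0.6, 0.1, -1.5]
gripper_width: 25.8
gripper_force: 30.0
(array([-0.653, -2.739, -0.012]), np.float64(0.17), np.float64(110.77)) [ 445.37895148 -127.70964665  185.88580163]
top 248 165 (80, 80, 3)
scene 197 134 (80, 80, 3)
```

View pics/w2.png

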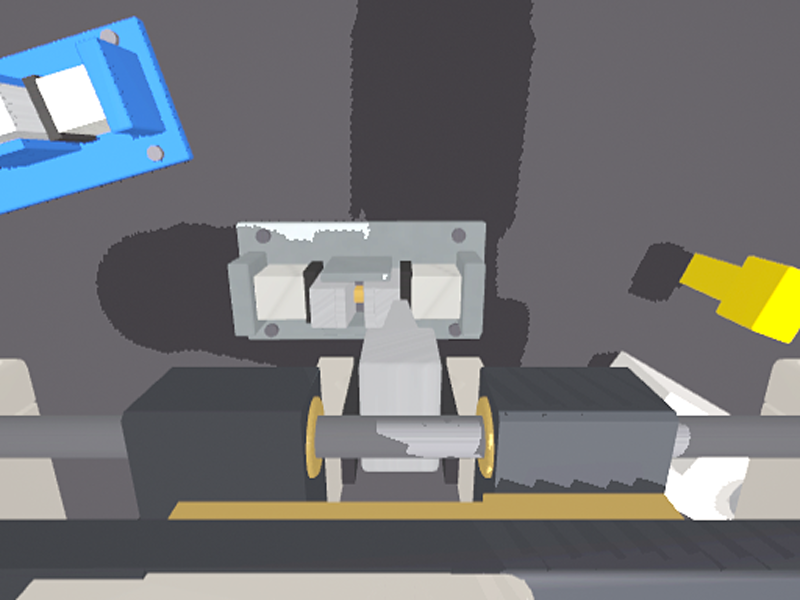

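View pics/c2.png

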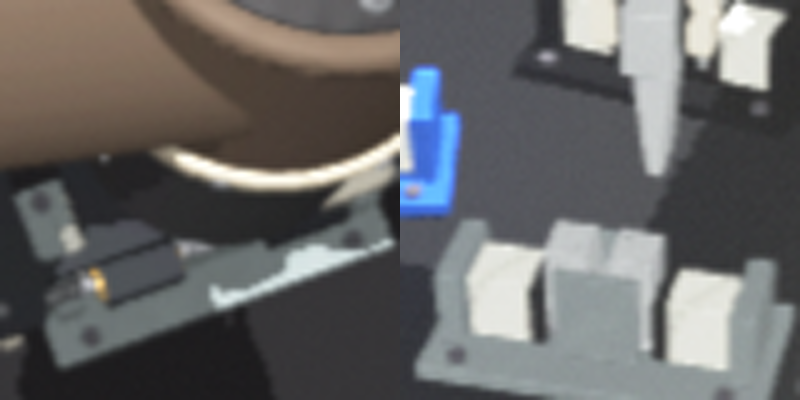

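The wrist view shows the clamp's base between (236,222) and (484,222), with the slot gap near (360,293). The held wedge is upright with its tip at about (399,302). The scene view agrees that it is held straight. I'll enlarge once for accuracy.

```bash
python3 - <<'E'
import pickle,cv2
w=pickle.load(open("w2.pkl","rb"))["wrist"]["image"][136:246,145:315]
cv2.imwrite("pics/w2c.png",cv2.createCLAHE(2,(3,3)).apply(cv2.cvtColor(cv2.resize(w,None,fx=4.7,fy=4.7,interpolation=cv2.INTER_CUBIC),cv2.COLOR_BGR2GRAY)))
E
```

```text
(no output)
```

View pics/w2c.png

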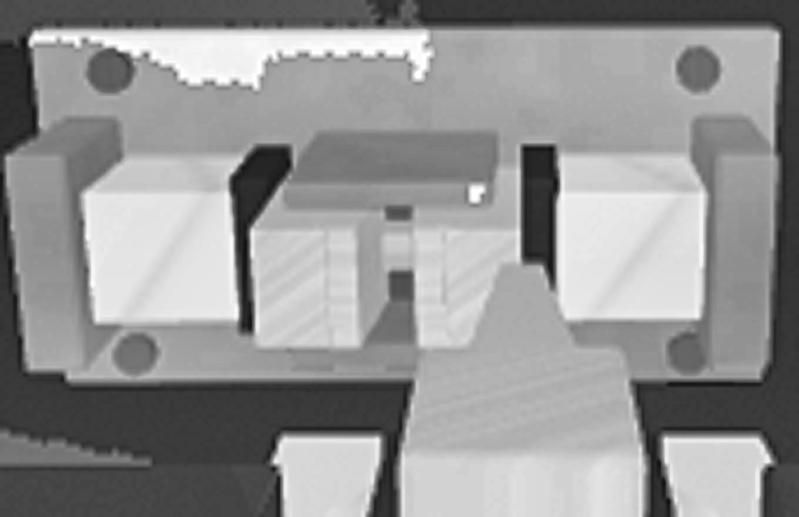

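The crop gives the slot mouth between the jaw tops at (357,229), (414,229), (416,346), (361,346). The wedge tip's far edge runs from (503,265) to (543,265).

```bash
python3 - <<'E'
from h import *;import pickle
w=pickle.load(open("w2.pkl","rb"));st=w["st"];w=w["wrist"]
f=lambda L:[((u+.5)/4.7-.5+145,(v+.5)/4.7-.5+136) for u,v in L]
S=back(w,f([(357,229),(414,229),(416,346),(361,346)]),70);print("slot",rect(S))
B=back(w,f([(110,70),(698,69),(687,353),(136,354)]),10);print("bolts",rect(B))
J=back(w,f([(254,229),(521,229),(518,346),(257,346)]),70);print("jaws",rect(J))
E=back(w,f([(30,30),(779,30)]),10);e=E[1]-E[0];n=np.array([e[1],-e[0]])/np.linalg.norm(e);print("base",E.mean(0),np.linalg.norm(e),np.degrees(np.arctan2(e[1],e[0])),E.mean(0)+45*n,E.mean(0)-45*n)
R=Ro.from_quat(st["eef_rot"]).as_matrix()
for n,p,z in(("tip",[(503,265),(543,265)],119.4),("headtop",[(400,455),(642,455)],213.4)):
    P=back(w,f(p),z);m=P.mean(0);print(n,P,np.linalg.norm(P[1]-P[0]),"tool-frame",(R.T@np.r_[m-st["tcp_pos"][:2],0]).round(2))
c=-cv2.Rodrigues(w["rvec"])[0].T@np.ravel(w["tvec"]);print("cam tool",R.T@(c-st["tcp_pos"]))
for p in ((461.2,-151),(463,-148)): print(goal(st,(*p,186),110.6))
E
```

```text
slot (array([ 462.6, -150.8]), np.float64(11.5), np.float64(110.8), np.float64(25.3), np.float64(20.6))
bolts (array([ 463.3, -151. ]), np.float64(140.6), np.float64(110.9), np.float64(72.5), np.float64(20.9))
jaws (array([ 462.6, -150.7]), np.float64(54.4), np.float64(110.8), np.float64(25.3), np.float64(19.2))
base [ 420.50409357 -166.9264231 ] 177.98391126035193 110.79910903745778 [ 462.57149749 -150.94726395] [ 378.43668965 -182.90558225]
tip [[ 435.14008317 -134.85297526]
 [ 432.75397184 -128.57362924]] 6.717418670200256 tool-frame [12.11  0.31  0.  ]
headtop [[ 430.57072334 -146.4285629 ]
 [ 421.8153276  -123.39556453]] 24.640940895606253 tool-frame [20.49  0.07  0.  ]
cam tool [  80.4398295     0.18989234 -157.91623147]
(array([-0.653, -2.739, -0.012]), np.float64(0.17), np.float64(110.77))
(array([-0.928, -2.522, -0.012]), np.float64(0.17), np.float64(110.77))
```

```bash
python3 - <<'E'
from h import *
from plant import robot
print(goal(robot.read_state(),(462.4,-150.8,142),110.8))
E
```

```text
(array([-0.774, -2.763,  4.388]), np.float64(-0.03), np.float64(110.77))
```

```bash
python3 -m crank '[[[2,-0.4,-1.5,0,0],[2,-0.77,-2.76,0,0],[2,-0.77,-2.76,2,0],[2,-0.77,-2.76,4.4,0],[2,-0.77,-2.76,4.4,0]]]' 
python3 -m crank '[[[2,0,0,0,0],[2,0,0,0,0]]]' 
python3 - <<'E'
from h import *
from plant import robot
s=robot.snapshot("scene");I=s["image"][140:220,190:290];cv2.imwrite("pics/s3.png",cv2.resize(I,(750,600),interpolation=cv2.INTER_CUBIC))
st=robot.read_state();print(goal(st,(462.4,-150.8,142),110.8),st["ft_force"])
E
```

```text
time: 5.22
tcp_pos: [461.1, -151.7, 140.4]
eef_rot: [-0.179, 0.984, 0.0, -0.002]
ft_force: [-0.6, -0.9, -1.7]
gripper_width: 25.4
gripper_force: 30.0
time: 5.48
tcp_pos: [462.8, -151.2, 143.0]
eef_rot: [-0.179, 0.984, -0.0, 0.001]
ft_force: [-0.2, 0.3, -1.4]
gripper_width: 26.0
gripper_force: 30.0
(array([0.015, 0.042, 0.098]), np.float64(-0.14), np.float64(110.66)) [ 0.02155641  0.5370586  -1.44989735]
```

View pics/s3.png

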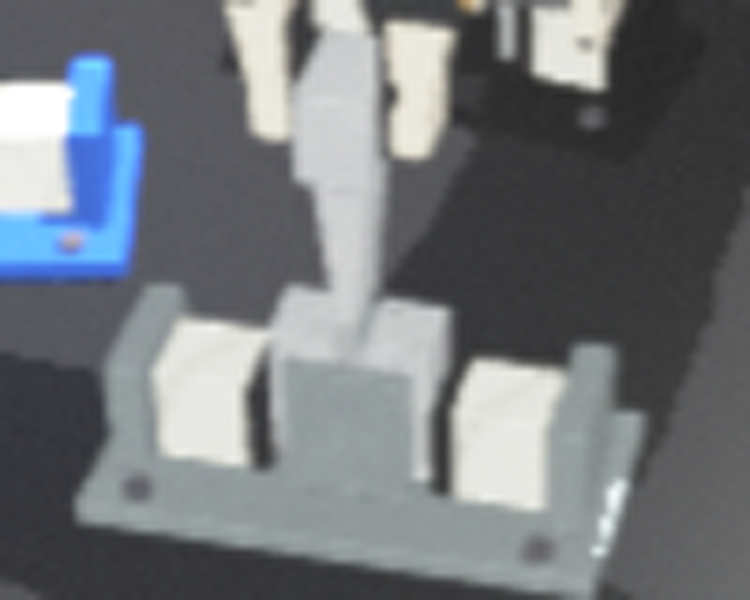

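The tip is just above the slot mouth at about (347,325) and centred in it, so I'll lower it and watch the force.

```bash
python3 -m crank '[[[2,0,0.03,0.5,0],[2,0,0.03,1,0],[2,0,0.03,1.4,0],[2,0,0.03,1.8,0],[2,0,0.03,1.8,0]]]'
```

```text
time: 6.15
tcp_pos: [461.7, -150.8, 123.7]
eef_rot: [-0.179, 0.984, 0.0, -0.0]
ft_force: [-0.2, -0.7, -1.1]
gripper_width: 26.3
gripper_force: 30.0
```

```bash
python3 -m crank '[[[2,0,0,0.25,0],[2,0,0,0.5,0],[2,0,0,0.75,0],[2,0,0,0.9,0],[2,0,0,0.9,0]]]'
```

```text
time: 6.78
tcp_pos: [462.0, -150.9, 115.0]
eef_rot: [-0.179, 0.984, -0.0, 0.0]
ft_force: [-0.0, -1.9, -1.4]
gripper_width: 25.8
gripper_force: 30.0
```

```bash
python3 -m crank '[[[2,0,0,0.1,0],[2,0,0,0.2,0],[2,0,0,0.3,0],[2,0,0,0.3,0]]]'
```

```text
time: 7.28
tcp_pos: [462.3, -150.9, 112.2]
eef_rot: [-0.179, 0.984, -0.0, 0.0]
ft_force: [1.1, -3.8, 0.8]
gripper_width: 25.6
gripper_force: 30.0
```

```bash
python3 -m crank '[[[5,0,0,0,0],[5,0,0,0,0],[5,0,0,0,0]]]'; python3 -m crank '[[[5,0,0,-2,0],[5,0,0,-5,0],[5,0,0,-8,0],[0,0,0,-8,0],[0,0,0,-8,0]]]';  python3 -m crank '[[[0,0,0,0,0],[0,0,0,0,0]]]'
python3 - <<'E'
from h import *
from plant import robot
s=robot.snapshot("scene");w=robot.snapshot("wrist")
a=cv2.resize(s["image"][120:220,190:290],(400,400),interpolation=cv2.INTER_CUBIC)
b=cv2.resize(w["image"][136:306,145:315],(400,400),interpolation=cv2.INTER_CUBIC)
cv2.imwrite("pics/s4.png",np.hstack([a,b]))
st=robot.read_state();print(goal(st,(462.4,-150.8,142),110.8),st["ft_force"])
E
```

```text
time: 7.65
tcp_pos: [461.6, -150.6, 111.9]
eef_rot: [-0.179, 0.984, 0.0, -0.0]
ft_force: [-0.3, -1.0, 0.5]
gripper_width: 48.4
gripper_force: 0.0
time: 8.28
tcp_pos: [461.5, -150.6, 191.6]
eef_rot: [-0.179, 0.984, 0.0, -0.0]
ft_force: [0.0, 0.0, 0.1]
gripper_width: 35.4
gripper_force: 0.0
time: 8.52
tcp_pos: [461.5, -150.8, 191.4]
eef_rot: [-0.179, 0.984, 0.0, -0.001]
ft_force: [-0.1, 1.1, 0.1]
gripper_width: 15.5
gripper_force: 0.0
(array([-0.071, -0.028,  4.96 ]), np.float64(-0.15), np.float64(110.65)) [ 0.64921683  0.52334463 -0.19659831]
```

View pics/s4.png

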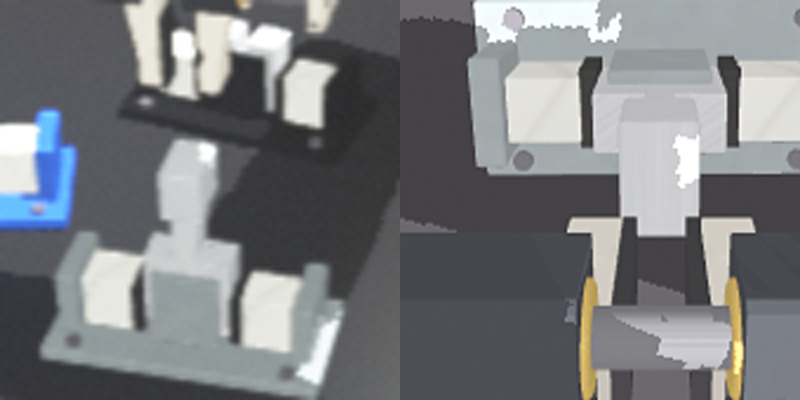

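The wedge stands upright in the slot, with its head at (187,165) in the left half. The fingers are clear of it and closing, so next I go down to just above the head, about z 139.

```bash
python3 -m crank '[[[0,-0.06,0,2,0],[0,-0.06,0,4,0],[0,-0.06,0,4.7,0],[0,-0.06,0,4.7,0],[0,-0.06,0,4.7,0]]]'; python3 -m crank '[[[0,0,0,0.15,0],[0,0,0,0.3,0],[0,0,0,0.45,0],[0,0,0,0.45,0]]]'
```

```text
time: 9.25
tcp_pos: [463.0, -150.6, 145.7]
eef_rot: [-0.179, 0.984, -0.0, 0.0]
ft_force: [1.4, 0.4, 0.6]
gripper_width: 0.4
gripper_force: 0.0
time: 9.75
tcp_pos: [462.4, -150.6, 140.5]
eef_rot: [-0.179, 0.984, 0.0, -0.0]
ft_force: [0.0, -0.1, -1.5]
gripper_width: 0.4
gripper_force: 0.0
```

```bash
python3 -m crank '[[[0,0,0,0.05,0],[0,0,0,0.1,0],[0,0,0,0.15,0],[0,0,0,0.15,0]]]'; python3 -m crank '[[[0,0,0,0.05,0],[0,0,0,0.1,0],[0,0,0,0.15,0],[0,0,0,0.15,0]]]'; python3 -m crank '[[[0,0,0,0.05,0],[0,0,0,0.1,0],[0,0,0,0.1,0]]]'
```

```text
time: 10.25
tcp_pos: [462.6, -150.6, 139.2]
eef_rot: [-0.179, 0.984, -0.0, 0.0]
ft_force: [-0.1, 0.1, 1.2]
gripper_width: 0.7
gripper_force: 0.7
time: 10.75
tcp_pos: [462.7, -150.6, 137.7]
eef_rot: [-0.179, 0.984, -0.0, 0.0]
ft_force: [-0.6, 0.0, 5.5]
gripper_width: 0.5
gripper_force: 2.3
time: 11.12
tcp_pos: [462.6, -150.6, 136.6]
eef_rot: [-0.179, 0.984, -0.0, 0.0]
ft_force: [-0.1, 1.1, 4.0]
gripper_width: 0.7
gripper_force: 2.3
```

```bash
for i in 1; do python3 -m crank '[[[0,0,0,0.05,0],[0,0,0,0.1,0],[0,0,0,0.1,0]]]'; done; python3 -m crank '[[[0,0,0,0.05,0],[0,0,0,0.1,0],[0,0,0,0.1,0]]]';  python3 -m crank '[[[0,0,0,0.05,0],[0,0,0,0.1,0],[0,0,0,0.1,0]]]'
```

```text
time: 11.5
tcp_pos: [462.6, -150.6, 135.7]
eef_rot: [-0.179, 0.984, -0.0, 0.0]
ft_force: [0.3, 0.8, 4.3]
gripper_width: 0.4
gripper_force: 2.6
time: 11.88
tcp_pos: [462.7, -150.6, 134.7]
eef_rot: [-0.179, 0.984, -0.0, 0.0]
ft_force: [0.6, 0.3, 5.7]
gripper_width: 0.4
gripper_force: 2.9
time: 12.25
tcp_pos: [462.7, -150.6, 133.8]
eef_rot: [-0.179, 0.984, -0.0, 0.0]
ft_force: [0.5, 1.1, 6.3]
gripper_width: 0.5
gripper_force: 3.2
```

```bash
cat > g.py <<'E'
import sys
from plant import robot
s=robot.read_state();print(s["time"].__round__(2),s["tcp_pos"][2].round(2),s["ft_force"].round(1));sys.exit(s["ft_force"][2]>float(sys.argv[1]))
E
c="python3 -m crank"
$c '[[[0,0,0,0.03,0],[0,0,0,0.05,0]]]' >/dev/null; python3 g.py 10.5 && $c '[[[0,0,0,0.03,0],[0,0,0,0.05,0]]]' >/dev/null && python3 g.py 10.5 && $c '[[[0,0,0,0.03,0],[0,0,0,0.05,0]]]' >/dev/null && python3 g.py 10.5 && $c '[[[0,0,0,0.03,0],[0,0,0,0.05,0]]]' >/dev/null && python3 g.py 10.5 && $c '[[[0,0,0,0.03,0],[0,0,0,0.05,0]]]' >/dev/null && python3 g.py 10.5 && $c '[[[0,0,0,0.03,0],[0,0,0,0.05,0]]]' >/dev/null && python3 g.py 10.5
```

```text
12.5 133.43 [-0.6  0.8  6.5]False
```

```bash
sed -i 's/sys.exit(/sys.exit(int(/; s/$//' g.py; sed -i 's/argv\[1\]))$/argv[1])))/' g.py; tail -1 g.py
c="python3 -m crank"
$c '[[[0,0,0,0.03,0],[0,0,0,0.05,0]]]' >/dev/null; python3 g.py 10.5 && $c '[[[0,0,0,0.03,0],[0,0,0,0.05,0]]]' >/dev/null && python3 g.py 10.5 && $c '[[[0,0,0,0.03,0],[0,0,0,0.05,0]]]' >/dev/null && python3 g.py 10.5 && $c '[[[0,0,0,0.03,0],[0,0,0,0.05,0]]]' >/dev/null && python3 g.py 10.5 && $c '[[[0,0,0,0.03,0],[0,0,0,0.05,0]]]' >/dev/null && python3 g.py 10.5 && $c '[[[0,0,0,0.03,0],[0,0,0,0.05,0]]]' >/dev/null && python3 g.py 10.5
```

```text
s=robot.read_state();print(s["time"].__round__(2),s["tcp_pos"][2].round(2),s["ft_force"].round(1));sys.exit(int(s["ft_force"][2]>float(sys.argv[1])))
12.75 133.0 [-0.1 -0.5  7.4]
13.0 132.52 [-0.2  0.8  8.8]
13.25 132.07 [-0.6 -0.1  8.2]
13.5 131.6 [-0.4  1.6  8.3]
13.75 131.42 [-1.3  1.8 12.2]
```

```bash
c="python3 -m crank"
$c '[[[0,0,0,0.01,0],[0,0,0,0.02,0]]]' >/dev/null; python3 g.py 16 && $c '[[[0,0,0,0.01,0],[0,0,0,0.02,0]]]' >/dev/null && python3 g.py 16 && $c '[[[0,0,0,0.02,0],[0,0,0,0.02,0]]]' >/dev/null && python3 g.py 16
```

```text
14.0 131.44 [-1.7  1.4 13.8]
14.25 131.39 [-1.6  1.3 15.2]
14.5 131.39 [-2.8  1.1 15.5]
```

```bash
c="python3 -m crank"
$c '[[[0,0,0,0.02,0],[0,0,0,0.03,0]]]' >/dev/null; python3 g.py 19 && $c '[[[0,0,0,0.02,0],[0,0,0,0.03,0]]]' >/dev/null && python3 g.py 19 ;  $c '[[[0,0,0,-0.2,0],[0,0,0,-0.4,0],[0,0,0,-0.4,0]]]'
```

```text
14.75 131.34 [-3.3  0.7 18.1]
15.0 131.31 [-3.6  0.7 19.9]
time: 15.38
tcp_pos: [462.0, -150.6, 133.0]
eef_rot: [-0.179, 0.984, 0.0, -0.0]
ft_force: [-0.0, 0.1, -0.3]
gripper_width: 0.3
gripper_force: 0.0
```

```bash
c="python3 -m crank"
$c '[[[0,0,0,0.1,0],[0,0,0,0.2,0],[0,0,0,0.25,0],[0,0,0,0.3,0],[0,0,0,0.3,0]]]' >/dev/null; python3 g.py 10; $c '[[[0,0,0,0.03,0],[0,0,0,0.05,0],[0,0,0,0.05,0]]]' >/dev/null; python3 g.py 10
```

```text
16.0 131.42 [-3.   1.4 11.3]
16.38 131.4 [-4.   1.9 13.8]
```

The second tap met the same firm height (131.4 mm, about 32.6 mm deep). The wedge is home, so I back off and take a last look.

```bash
python3 -m crank '[[[0,0,0,-1,0],[0,0,0,-3,0],[0,0,0,-6,0],[0,0,0,-10,0],[0,0,0,-10,0]]]'
python3 - <<'E'
from h import *
from plant import robot
s=robot.snapshot("scene");w=robot.snapshot("wrist")
a=cv2.resize(s["image"][120:220,190:290],(400,400),interpolation=cv2.INTER_CUBIC)
b=cv2.resize(s["image"][150:300,110:390],(400,214),interpolation=cv2.INTER_AREA);b=np.vstack([b,np.zeros((186,400,3),np.uint8)])
cv2.imwrite("pics/s5.png",np.hstack([a,b]))
E
```

```text
time: 17.0
tcp_pos: [464.2, -150.7, 233.0]
eef_rot: [-0.179, 0.984, -0.001, 0.003]
ft_force: [0.1, 1.0, -0.7]
gripper_width: 0.3
gripper_force: 0.0
```

View pics/s5.png

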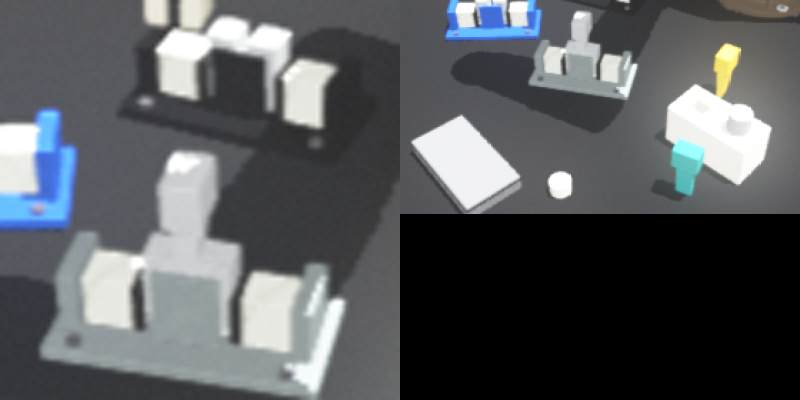

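The wedge stands upright at (187,190), deeper than before. The spare and everything else is in place and the arm is clear, so I'm handing in.

```bash
python3 -c "
from plant import robot
print(robot.finish_job())"
```

```text
the job is handed in; nothing more can be done
None
```

The rectangular-headed wedge is home on the stop, about 32.6 mm deep. It took up to 20 N with almost no further movement (about 0.1 mm), nothing else was moved, and the job was handed in at about 17 s; the hand-in gave no verdict.

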